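# Clear the jig and hold the polisher at four clicks

### The job

On the white hand polisher, first lift the round steel jig out of the lever's way and set it down flat in the shallow grey tray, without dropping it. Then take the load lever by its upright post, advance it exactly four clicks from rest (never over the fifth) and finish still holding it there, since it springs back if let go. Leave everything else as it stands.

Things in the scene. Friction and masses are not known exactly. Their poses are not given: they have to be found in the camera images.
- machine: white hand polisher for fibre connectors, fixed: a flat box 240 mm deep (its x) by 280 mm wide (its y), deck top 55 mm above the table. Origin: centre of its underside on the table; its front (-x) looks roughly to the robot. A round flush platen is on the deck; a toothed disc with a lever stands towards the back
- pivot (a point): the lever's vertical pivot axis at deck height, 55 mm above the table; x +75 mm, y -20 mm in the machine's frame. At joint 0 the lever points along pi + 0.55 rad in that frame (to the front right) and swings over the deck towards the machine's left (+y). The toothed hub is 53 mm in radius; its column reaches 40 mm above the deck
- load_lever (a joint): angle of the load lever, rad: 0 at its rest stop (it starts there), grows clockwise seen from above, hard stop at 1.25. It snaps over a tooth at 0.1, 0.3, 0.5, 0.7, 0.9, 1.1 rad: click n is centred at 0.2 n. At the post the push needed rises by 2 to 3 N before each tooth and falls after it. A return spring (4 to 5 N at the post) swings it back to rest from any click if let go
- grip_post: upright round black post on the lever's end, to hold it by, free to spin on its own axis: 16 mm in diameter, 51 mm tall, 130 mm from the pivot axis. Origin: centre of its foot, on top of the lever's arm, 79 mm above the table; z up. The arm is a steel bar 16 mm wide (24 mm round end), 12 to 24 mm above the deck
- jig: loose round steel polishing jig, about 0.35 kg: a puck 76 mm across and 30 mm high with brass ends near its edge, and on it a round grip knob 26 mm across (narrower at its foot) from 30 to 75 mm above the jig's underside. Stands on the machine's platen, in the lever's way. Origin: centre of its underside; z up
- tray: shallow grey open plastic tray, fixed, 130 x 130 mm outside, 22 mm high, walls and floor 5 mm thick (120 x 120 mm clear inside). Stands on the table to the right of the machine. Origin: centre of its underside on the table
- bottle: white plastic bottle, 48 mm across, 120 mm tall, standing on the table just left of the machine; bystander. Origin: centre of its underside
- case: small black plastic case, 50 x 36 x 18 mm, lying on the machine's deck (back left corner); bystander. Origin: centre of its underside
- dish: white ceramic dish, 72 mm across, 22 mm high, on the table just beyond the tray; bystander. Origin: centre of its underside
- wipes: block of white paper wipes, 110 x 110 x 55 mm, at the left of the table; bystander. Origin: centre of its underside
- jar: white plastic jar, 64 mm across, 75 mm tall, to the right of the tray; bystander. Origin: centre of its underside
- brush: hand brush about 160 mm long, lying at the right of the table; bystander. Origin: middle of its underside
Things that resemble listed ones, but are neither listed nor needed, are in the scene too. What is shaped like the jig but orange is not meant.

How it is judged:
By the outcome, as a careful person would: the job done as asked, in the order asked, and still so for the second after the job is handed in, while the arm keeps its last pose, push and grip.
It also fails if it takes over 69 s, if anything falls off the work surface, if the arm or the gripper's body presses on something with over 40 N, if the wrist force passes 120 N, or if a joint passes its speed limit or range.

### The arm

A 6-joint arm with a two-finger parallel gripper is mounted at the origin on the work surface. World frame = base frame: x ahead of the robot, y to its left, z up, the work surface at z = 0. Lengths are in m, angles in rad, forces in N, time in s.
With the tool pointing down it reaches from about 0.25 to 0.775 m from the base axis. Payload 8.9 kg.
Tool frame: the origin (TCP) lies at the very end of the fingers, on their centre line; the grasp point (between the pads) lies 19 mm behind it; z points along the fingers, y is the direction in which the jaws open and shut (so a half turn about z gives the same grasp; the last joint's range is limited). The gripper opens to 85 mm and grips with 20 to 120 N. Pads are 22 mm wide; open, the fingers measure 114 mm over their backs; the gripper's body (76 mm by 85 mm) begins 54 mm behind the grasp point. The pads swing forward as they close: fully open they stand 13 mm farther back than shut.
Start: joints at [-1.455, 0.291, -0.153, 1.127, 0, 1.431], TCP at [0.132, -0.508, 0.231] pointing down, gripper open.
Joint ranges: [-2.52, 2.52], [-0.91, 1.74], [-1.3, 1.37], [-1.96, 2.02], [-1.52, 1.47], [-3.14, 3.14]. Speed limits (rad/s): [2.22, 2.22, 2.79, 3.14, 3.14, 3.14].

### API

Orientations are given as a unit quaternion [x, y, z, w].
In Python, from station import * gives the robot as it stands.
- The arm moves only by the tool step_arm, never from a script. Its argument "moves" is a list of rows, each a list of 7 numbers: the shift along the tool's x, y, z in mm, then the turn, a rotation vector about the tool's x, y, z in degrees, then the closure, from -1 (fully open) to 1 (shut). A call has 1 to 10 rows; each row shifts and turns the commanded pose from where the row before left it, along the tool's axes as they then stand; what a row does not reach is not made up. A row lasts 1/12 s, in which the tool goes at most 41.7 mm and 7.16 degrees, less where a joint would pass 70% of its speed; a pose out of reach is approached as far as the arm can. A call with a gripper value outside its range is refused whole. The fingers move at their own pace and stop on an object; "force" is the grip in N (left out, the last holds). Time passes only in rows, so rows that do not move let the fingers close. It gives the time, the measured TCP pose, the force and the opening at its end, in the units of the state.
- get_state(): the state, without advancing time (a new reading comes with each control period).
- camera(name): name is "side" or "top" or "wrist"; returns (picture, depth): 400x640x3 uint8, red, green, blue; 400x640 float32, m along the optical axis (not along the pixel's ray), 0 where there is no reading.
- get_calibration(name): a dict with "fx", "fy", "cx", "cy" (pixels), "D" ([k1, k2, p1, p2, k3] as OpenCV has them; the pictures are not rectified), "R" (3x3) and "t" (3): a world point X has camera coordinates R X + t. Camera axes: x right, y down, z forward; pixel columns grow to the right and rows downward; lengths in m; the calibration is good to about 2 mm. A picture is of the moment at which its call begins: read the wrist's pose just before it. get_calibration takes no time and is no camera call; for the wrist camera it gives the pose at the moment of the call.
- finish_job(): hands the job in, once; it reports no verdict.
The state is a dict: "time": time; "q": joint angles; "qvel": joint speeds; "joint_torque": joint torques, N m; "eef_pos": TCP position; "tcp_rot": TCP orientation; "ft_force": force on the tool from outside, world axes, zero at the start; "moment": the same for the moment, N m; "gripper_width": opening from 0.0 (shut) to 1.0 (fully open).
Only numpy, scipy, OpenCV 4.12 (cv2) and the standard library are available. Lean on these libraries where they do the work, as an engineer would, in place of code of your own. Each camera call takes 0.05 s, during which the arm holds its last target.

## Working session

There is one attempt and no reset: what is moved stays moved. The work goes in short steps, Python scripts to look and compute and a tool call to move; the robot and the scene stay as the last step left them, time stands still between calls to the robot, and variables do not carry over. Pictures are saved under pics/ and viewed, and the job is handed in when it is done.

Besides the shell and the picture viewer there is one more tool, called after "Request:" as name(argument=value, ...), one argument or row to a line, values as JSON. step_arm: Moves the arm, as the interface text tells. Its arguments: {"type":"object","properties":{"moves":{"type":"array"},"force":{"type":"number"}},"required":["moves"]}

```bash
ls; mkdir -p pics; python3 - <<'E'
from station import *
import cv2,numpy as np
print(get_state())
for n in("top","side"):
    p,d=camera(n); cv2.imwrite(f"pics/{n}0.png",p[:,:,::-1]); np.savez(f"{n}0.npz",p=p,d=d)
    print(n,get_calibration(n))
E
```

```text
pics
{'time': 0.0, 'q': array([-1.45532171e+00,  2.91294330e-01, -1.54145647e-01,  1.12670399e+00,
        2.36140231e-06,  1.43149925e+00]), 'qvel': array([-1.80495690e-04,  1.02359738e-04,  8.66218529e-04,  5.23356764e-05,
        1.90521768e-03,  9.72182953e-04]), 'joint_torque': array([ 4.22924073e-03, -5.37148082e+01,  3.31365073e+01,  1.60862727e-02,
        3.43395754e-05, -9.19785805e-06]), 'eef_pos': array([ 0.13226616, -0.50759826,  0.2307178 ]), 'tcp_rot': array([ 9.91897164e-01,  1.27041576e-01,  9.20643291e-06, -6.73756349e-04]), 'ft_force': array([-1.03145501, -1.16579184, -0.35909601]), 'moment': array([-0.01445887, -0.03958363, -0.04414281]), 'gripper_width': 1.0035283817569027}
top {'fx': 378.8227745580953, 'fy': 378.8227745580953, 'cx': 318.76533285682405, 'cy': 189.57840369573196, 'D': array([-0.01491435,  0.        ,  0.        ,  0.        ,  0.        ]), 'R': array([[-0.02973845, -0.99955341,  0.00293324],
       [-0.98981209,  0.02903959, -0.13938698],
       [ 0.13923956, -0.00704851, -0.99023364]]), 't': array([0.01575941, 0.56236964, 1.09118917])}
side {'fx': 441.6318659466123, 'fy': 441.6318659466123, 'cx': 316.3814906440634, 'cy': 192.4785220251567, 'D': array([0.0051327, 0.       , 0.       , 0.       , 0.       ]), 'R': array([[-0.94791039, -0.31851449,  0.00379782],
       [-0.20455093,  0.59952466, -0.77377587],
       [ 0.24418194, -0.73424703, -0.63344808]]), 't': array([0.51223443, 0.19300136, 1.15942166])}
```

View pics/top0.png

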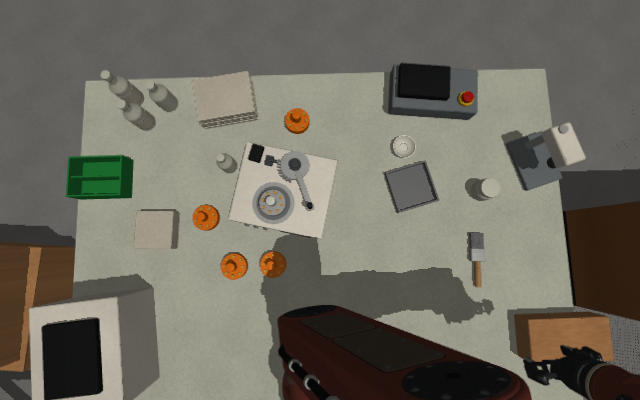

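View pics/side0.png

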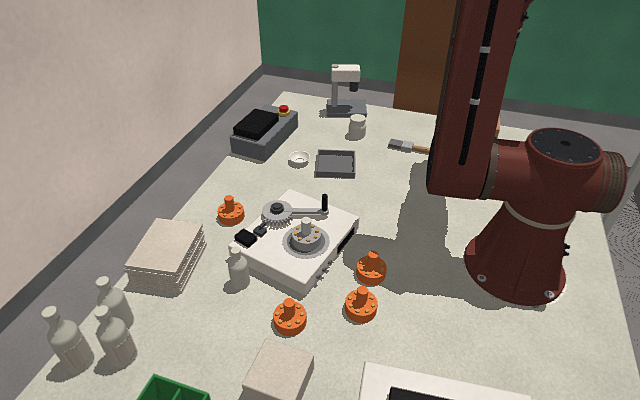

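The top view shows the white machine at about (285,190), with the steel jig at (272,202), the hub at (294,165) and the post at (308,205). The tray is at (411,186). The jig candidates are orange at (297,120), (205,217), (233,265) and (272,264), and steel grey at (272,202). Only the grey one stands on the platen, so it is the one meant. I'll confirm that in a crop and measure.

```bash
cat > h.py <<'E'
import cv2,numpy as np
from scipy.spatial.transform import Rotation as Ro
def K(c): return np.array([[c['fx'],0,c['cx']],[0,c['fy'],c['cy']],[0,0,1.]])
def pts(c,d):
    h,w=d.shape; u,v=np.meshgrid(np.arange(w),np.arange(h))
    n=cv2.undistortPoints(np.stack([u,v],-1).reshape(-1,1,2).astype(float),K(c),c['D']).reshape(h,w,2)
    P=np.dstack([n*d[...,None],d])
    return (P-c['t'])@c['R']   # R^T (P-t)
def onplane(c,u,v,z):
    n=cv2.undistortPoints(np.array([[[u,v]]],float),K(c),c['D'])[0,0]
    r=c['R'].T@np.array([n[0],n[1],1]); o=-c['R'].T@c['t']
    return o+r*(z-o[2])/r[2]
def proj(c,X):
    X=np.atleast_2d(X).astype(float)
    return cv2.projectPoints(X,cv2.Rodrigues(c['R'])[0],c['t'],K(c),c['D'])[0].reshape(-1,2)
E
python3 - <<'E'
from station import *
from h import *
T=np.load('top0.npz');S=np.load('side0.npz')
a=cv2.resize(T['p'][130:250,215:345],None,fx=6,fy=5*1.0,interpolation=cv2.INTER_CUBIC)
cv2.imwrite('pics/topcrop.png',cv2.resize(T['p'][135:245,220:350],None,fx=5,fy=5,interpolation=cv2.INTER_CUBIC)[:,:,::-1])
cv2.imwrite('pics/sidecrop.png',cv2.resize(S['p'][180:300,230:365],None,fx=5,fy=5,interpolation=cv2.INTER_CUBIC)[:,:,::-1])
for n,D in(('top',T),('side',S)):
    c=get_calibration(n);P=pts(c,D['d'])
    x,y,z=P[...,0],P[...,1],P[...,2]
    ok=D['d']>0
    reg=ok&(x>.35)&(x<.75)&(y>-.1)&(y<.3)
    # deck
    m=reg&(abs(z-.055)<.006)
    if n=='top':
        m[:,:]&=True
    nl,lab=cv2.connectedComponents(m.astype(np.uint8)); 
    b=np.bincount(lab[lab>0]);k=b.argmax()
    q=P[lab==k]; r=cv2.minAreaRect((q[:,:2]*1000).astype(np.float32)); print(n,'deck',r,cv2.boxPoints(r).round(1).tolist(),np.median(q[:,2]))
    # knob top: z~.13 ; post top z .130
    for lo,hi in((.122,.138),(.078,.09),(.088,.1)):
        m=reg&(z>lo)&(z<hi)
        nl,lab,st,ce=cv2.connectedComponentsWithStats(m.astype(np.uint8))
        for i in range(1,nl):
            if st[i,4]>=6: 
                qq=P[lab==i];print(n,lo,st[i,4],ce[i].round(1),np.median(qq,0).round(4),((qq.min(0)+qq.max(0))/2).round(4),np.ptp(qq,0).round(3))
    m=ok&(x>.35)&(x<.75)&(y>-.4)&(y<-.1)&(z>.0025)&(z<.03)
    nl,lab,st,ce=cv2.connectedComponentsWithStats(m.astype(np.uint8))
    for i in range(1,nl):
        if st[i,4]>150:
            q=P[lab==i]; print(n,'tray?',st[i],cv2.minAreaRect((q[:,:2]*1000).astype(np.float32)),np.percentile(q[:,2],[5,50,95]))
E
```

```text
top deck ((565.3343505859375, 105.3620376586914), (280.2040100097656, 240.06512451171875), 76.54649353027344) [[416.0, -3.0], [649.5, -58.79999923706055], [714.7000122070312, 213.6999969482422], [481.20001220703125, 269.5]] 0.05452933259249361
top 0.122 69 [270.  200.1] [0.5249 0.1337 0.1297] [0.5251 0.1339 0.1279] [0.023 0.022 0.012]
top 0.122 26 [309.  204.5] [0.5096 0.0276 0.1302] [0.5095 0.0277 0.1285] [0.014 0.011 0.009]
top 0.078 131 [296.9 169.3] [0.6167 0.0583 0.0799] [0.6208 0.0646 0.0839] [0.104 0.043 0.012]
top 0.078 15 [289.  157.4] [0.6526 0.0833 0.0795] [0.6531 0.083  0.0833] [0.028 0.012 0.01 ]
top 0.078 83 [224.7 161.5] [0.6422 0.2668 0.0842] [0.6502 0.2752 0.084 ] [0.039 0.041 0.012]
top 0.078 6 [301.3 158.2] [0.6512 0.0484 0.0797] [0.6512 0.0469 0.0795] [0.006 0.009 0.002]
top 0.078 6 [277.  160.5] [0.646  0.1169 0.0795] [0.6456 0.1197 0.0795] [0.009 0.009 0.003]
top 0.078 9 [282.8 166.3] [0.6287 0.1012 0.0789] [0.629  0.1027 0.0796] [0.012 0.009 0.003]
top 0.078 9 [284.3 171. ] [0.6143 0.0983 0.0797] [0.6141 0.0971 0.0805] [0.012 0.009 0.004]
top 0.078 51 [304.5 19
[... 2561 characters left out ...]
8 6 [315.  236.2] [0.4955 0.1465 0.0882] [0.4952 0.1448 0.0888] [0.006 0.009 0.002]
side 0.088 10 [299.9 238.1] [0.529  0.1659 0.0897] [0.5285 0.1662 0.0895] [0.008 0.009 0.003]
side 0.088 6 [308.  238.7] [0.5084 0.1606 0.0898] [0.509  0.1617 0.09  ] [0.005 0.008 0.003]
side 0.088 63 [236.8 259.7] [0.6432 0.2848 0.092 ] [0.6483 0.2812 0.0937] [0.029 0.023 0.011]
side tray? [315 148  43  31 993] ((569.9108276367188, -296.455078125), (142.11367797851562, 177.06564331054688), 18.40157699584961) [0.00295801 0.0065419  0.02244696]
side tray? [289 151  22  14 209] ((692.774658203125, -273.54046630859375), (71.70648956298828, 94.3897476196289), 13.731583595275879) [0.00346353 0.01285131 0.02217513]
```

View pics/topcrop.png

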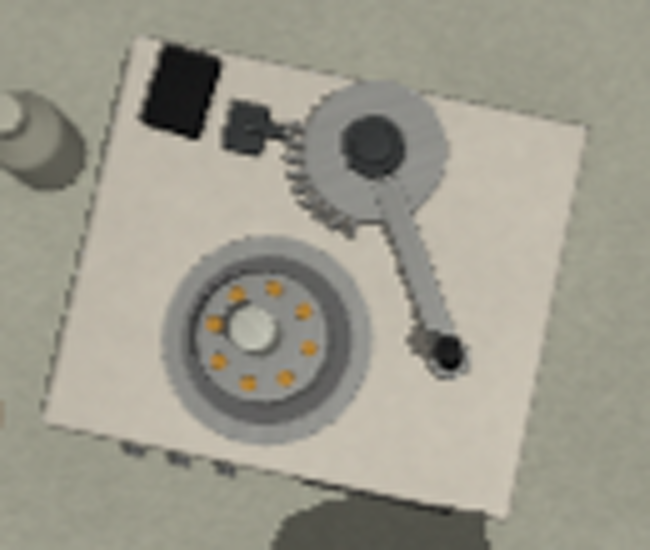

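```bash
python3 - <<'E'
from station import *
from h import *
from scipy.optimize import least_squares
T=np.load('top0.npz');S=np.load('side0.npz')
# tray rim points z in .018-.026
for n,D in(('top',T),('side',S)):
    c=get_calibration(n);P=pts(c,D['d']);x,y,z=np.moveaxis(P,-1,0)
    m=(D['d']>0)&(x>.47)&(x<.655)&(y>-.4)&(y<-.19)&(z>.019)&(z<.026)
    q=(P[m][:,:2]*1000).astype(np.float32); print(n,m.sum(),cv2.minAreaRect(q))
    m=(D['d']>0)&(x>.47)&(x<.655)&(y>-.38)&(y<-.2)&(z>.0035)&(z<.0075)
    print('floor',m.sum(),np.median(P[m],0))
# machine geometry
for C,yaw in((np.array([.5653,.1054]),np.deg2rad(76.5-90)),(np.array([.5623,.1086]),np.deg2rad(76.6-90))):
    R=np.array([[np.cos(yaw),-np.sin(yaw)],[np.sin(yaw),np.cos(yaw)]])
    pv=C+R@[.075,-.02]; print('pivot',pv)
    for a in(0,.2,.8): 
        th=yaw+np.pi+.55-a; print(a,pv+.13*np.array([np.cos(th),np.sin(th)]))
E
```

```text
top 252 ((568.463134765625, -283.8260192871094), (130.13819885253906, 131.90170288085938), 15.032973289489746)
floor 1041 [ 0.56572645 -0.28553955  0.00515413]
side 148 ((566.8843383789062, -280.4516906738281), (129.50448608398438, 137.91433715820312), 16.111122131347656)
floor 457 [ 0.56806308 -0.29116     0.00520002]
pivot [0.63355884 0.0684442 ]
0 [0.50993038 0.02824463]
0.2 [0.5044083  0.05360713]
0.8 [0.51858866 0.12912252]
pivot [0.63062323 0.07176339]
0 [0.50706513 0.03134811]
0.2 [0.50149879 0.05670093]
0.8 [0.51554733 0.13224095]
```

The crop confirms it. The steel jig with brass ends and a light knob at crop (252,327) stands on the platen, and the lever with its black post at (447,352) is beside it. Next I'll check how the wrist camera sits relative to the tool and plan the approach.

```bash
cat > plan.py <<'E'
from station import *
from h import *
import sys,json
np.set_printoptions(suppress=True,precision=4)
def yaw(R): return np.arctan2(R[1,0],R[0,0])
def cur():
    s=get_state(); return s,Ro.from_quat(s['tcp_rot'])
def rows(target,dyaw,n,grip,dec=1):
    """constant world velocity, turn about world z by dyaw deg, with rounding feedback"""
    s,R=cur(); p=s['eef_pos'].copy(); p0=p.copy(); t=np.array(target,float); out=[]
    for i in range(n):
        want=p0+(t-p0)*(i+1)/n
        d=np.round(R.inv().apply(want-p)*1000,dec); tz=round(-dyaw/n,2)
        out.append([*d.tolist(),0,0,tz,grip]); p=p+R.apply(d/1000); R=R*Ro.from_rotvec([0,0,np.deg2rad(tz)])
    for i in range(0,n,10): print(json.dumps(out[i:i+10]))
    print('end',p,'yaw',yaw(R.as_matrix()))
E
python3 - <<'E'
from plan import *
s,R=cur(); c=get_calibration('wrist')
o=-c['R'].T@c['t']; print('cam in tool',R.inv().apply(o-s['eef_pos']), 'axis',R.inv().apply(c['R'].T@[0,0,1]), 'camx',R.inv().apply(c['R'].T@[1,0,0]),c['fx'])
print(yaw(R.as_matrix()))
rows([.48,.115,.27],180,26,-1,0)
E
```

```text
cam in tool [ 0.0691  0.0007 -0.1426] axis [-0.2709  0.0007  0.9626] camx [-0.0009  1.     -0.0009] 351.05288933438237
0.2547919993619844
[[19.0, -20.0, -1.0, 0, 0, -6.92, -1], [21.0, -17.0, -2.0, 0, 0, -6.92, -1], [23.0, -15.0, -1.0, 0, 0, -6.92, -1], [25.0, -12.0, -2.0, 0, 0, -6.92, -1], [26.0, -8.0, -1.0, 0, 0, -6.92, -1], [27.0, -6.0, -2.0, 0, 0, -6.92, -1], [27.0, -2.0, -1.0, 0, 0, -6.92, -1], [28.0, 1.0, -2.0, 0, 0, -6.92, -1], [27.0, 4.0, -1.0, 0, 0, -6.92, -1], [26.0, 8.0, -2.0, 0, 0, -6.92, -1]]
[[25.0, 11.0, -1.0, 0, 0, -6.92, -1], [24.0, 13.0, -2.0, 0, 0, -6.92, -1], [22.0, 17.0, -1.0, 0, 0, -6.92, -1], [20.0, 19.0, -2.0, 0, 0, -6.92, -1], [17.0, 21.0, -1.0, 0, 0, -6.92, -1], [15.0, 23.0, -2.0, 0, 0, -6.92, -1], [12.0, 25.0, -1.0, 0, 0, -6.92, -1], [9.0, 26.0, -2.0, 0, 0, -6.92, -1], [5.0, 27.0, -1.0, 0, 0, -6.92, -1], [2.0, 27.0, -2.0, 0, 0, -6.92, -1]]
[[-1.0, 28.0, -1.0, 0, 0, -6.92, -1], [-4.0, 27.0, -2.0, 0, 0, -6.92, -1], [-7.0, 26.0, -1.0, 0, 0, -6.92, -1], [-11.0, 25.0, -2.0, 0, 0, -6.92, -1], [-14.0, 24.0, -1.0, 0, 0, -6.92, -1], [-16.0, 22.0, -2.0, 0, 0, -6.92, -1]]
end [0.4798 0.1149 0.2705] yaw -2.8881969167417387
```

Request:
step_arm(
  moves=[
    [19,-20,-1,0,0,-6.92,-1],
    [21,-17,-2,0,0,-6.92,-1],
    [23,-15,-1,0,0,-6.92,-1],
    [25,-12,-2,0,0,-6.92,-1],
    [26,-8,-1,0,0,-6.92,-1],
    [27,-6,-2,0,0,-6.92,-1],
    [27,-2,-1,0,0,-6.92,-1],
    [28,1,-2,0,0,-6.92,-1],
    [27,4,-1,0,0,-6.92,-1],
    [26,8,-2,0,0,-6.92,-1],
  ],
)

```text
time: 0.93
eef_pos: [0.2663, -0.2672, 0.2461]
tcp_rot: [0.742, 0.67, 0.0, -0.0]
ft_force: [0.8, -0.0, 0.5]
gripper_width: 0.999
```

```bash
python3 -c "
from plan import *
s,R=cur();print(s['q'],s['eef_pos'],yaw(R.as_matrix()))"
```

```text
[-0.9816 -0.0028 -0.4646  1.1096  0.      0.6917] [ 0.2663 -0.2672  0.2461] 1.4682730682799474
```

As expected: q6 is decreasing.

Request:
step_arm(
  moves=[
    [25,11,-1,0,0,-6.92,-1],
    [24,13,-2,0,0,-6.92,-1],
    [22,17,-1,0,0,-6.92,-1],
    [20,19,-2,0,0,-6.92,-1],
    [17,21,-1,0,0,-6.92,-1],
    [15,23,-2,0,0,-6.92,-1],
    [12,25,-1,0,0,-6.92,-1],
    [9,26,-2,0,0,-6.92,-1],
    [5,27,-1,0,0,-6.92,-1],
    [2,27,-2,0,0,-6.92,-1],
  ],
)

```text
time: 1.77
eef_pos: [0.4004, -0.028, 0.2612]
tcp_rot: [0.23, 0.973, -0.0, -0.0]
ft_force: [0.1, -0.4, 0.6]
gripper_width: 0.999
```

Request:
step_arm(
  moves=[
    [-1,28,-1,0,0,-6.92,-1],
    [-4,27,-2,0,0,-6.92,-1],
    [-7,26,-1,0,0,-6.92,-1],
    [-11,25,-2,0,0,-6.92,-1],
    [-14,24,-1,0,0,-6.92,-1],
    [-16,22,-2,0,0,-6.92,-1],
    [0,0,0,0,0,0,-1],
    [0,0,0,0,0,0,-1],
    [0,0,0,0,0,0,-1],
  ],
)

```text
time: 2.52
eef_pos: [0.4793, 0.1143, 0.2699]
tcp_rot: [-0.126, 0.992, -0.0, -0.001]
ft_force: [0.1, -0.8, 0.4]
gripper_width: 1.0
```

```bash
cat > look.py <<'E'
from plan import *
def look(n):
    s,R=cur(); c=get_calibration('wrist'); p,d=camera('wrist')
    cv2.imwrite(f'pics/{n}.png',p[:,:,::-1]); np.savez(n,p=p,d=d,**{k:np.array(v) for k,v in c.items()})
    return s,R,c,p,d,pts(c,d)
E
python3 - <<'E'
from look import *
s,R,c,p,d,P=look('w1')
print(s['q'],s['eef_pos'],yaw(R.as_matrix()),s['ft_force'])
x,y,z=np.moveaxis(P,-1,0)
for lo,hi in((.125,.135),(.08,.088),(.09,.098)):
    m=(d>0)&(z>lo)&(z<hi)&(x>.35)&(x<.75)
    nl,lab,st,ce=cv2.connectedComponentsWithStats(m.astype(np.uint8))
    for i in range(1,nl):
        if st[i,4]>=60:
            q=P[lab==i];r=cv2.minEnclosingCircle((q[:,:2]*1000).astype(np.float32));print(lo,st[i,4],ce[i].round(),np.median(q,0),r)
E
```

```text
[ 0.0858  0.2109 -0.1578  1.2034 -0.0003 -0.1665] [0.4793 0.1143 0.2699] -2.88921745588658 [ 0.1234 -0.8317  0.4181]
0.125 290 [208. 194.] [0.5094 0.0285 0.1297] ((509.9298095703125, 28.20210075378418), 7.976313591003418)
0.125 657 [325. 239.] [0.5241 0.1342 0.1296] ((524.896240234375, 134.633544921875), 12.96963119506836)
0.08 2942 [324. 217.] [0.5168 0.1302 0.0848] ((525.1585083007812, 134.27085876464844), 38.14231491088867)
0.08 139 [242. 291.] [0.6187 0.0712 0.0848] ((627.7745971679688, 68.97762298583984), 17.23126792907715)
0.08 321 [411. 346.] [0.6398 0.2645 0.0841] ((650.4466552734375, 272.80047607421875), 20.743343353271484)
0.09 401 [236. 305.] [0.6322 0.0683 0.0947] ((634.474853515625, 68.0765609741211), 13.377256393432617)
0.09 166 [413. 354.] [0.6449 0.2674 0.093 ] ((650.4732666015625, 272.34954833984375), 12.64175796508789)
```

View pics/w1.png

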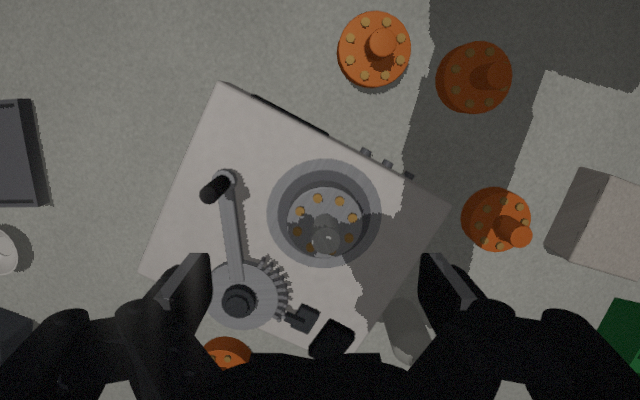

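The wrist view agrees with the top camera. The grey jig's knob is at (325,239), giving world (0.525, 0.134), and the post at (208,194) gives (0.510, 0.028). Next I move above the knob and descend.

```bash
python3 - <<'E'
from plan import *
rows([.525,.1344,.16],0,5,-1,1)
E
```

```text
[[-9.9, 1.7, 22.0, 0, 0, 0.0, -1], [-9.9, 1.7, 22.0, 0, 0, 0.0, -1], [-9.9, 1.6, 22.0, 0, 0, 0.0, -1], [-9.9, 1.7, 22.0, 0, 0, 0.0, -1], [-9.9, 1.7, 22.0, 0, 0, 0.0, -1]]
end [0.525  0.1344 0.16  ] yaw -2.8898477410097145
```

Request:
step_arm(
  moves=[
    [-9.9,1.7,22,0,0,0,-1],
    [-9.9,1.7,22,0,0,0,-1],
    [-9.9,1.6,22,0,0,0,-1],
    [-9.9,1.7,22,0,0,0,-1],
    [-9.9,1.7,22,0,0,0,-1],
    [0,0,20,0,0,0,-1],
    [0,0,20,0,0,0,-1],
    [0,0,15,0,0,0,-1],
    [0,0,7,0,0,0,-1],
    [0,0,0,0,0,0,-1],
  ],
)

```text
time: 3.4
eef_pos: [0.5243, 0.1341, 0.0971]
tcp_rot: [-0.125, 0.992, -0.0, -0.001]
ft_force: [-0.2, 0.1, 1.0]
gripper_width: 1.002
```

```bash
python3 - <<'E'
from look import *
s,R,c,p,d,P=look('w2')
print(s['eef_pos'],s['ft_force'])
E
```

```text
[0.5243 0.1341 0.0971] [-0.2385  0.0524  1.0495]
```

View pics/w2.png

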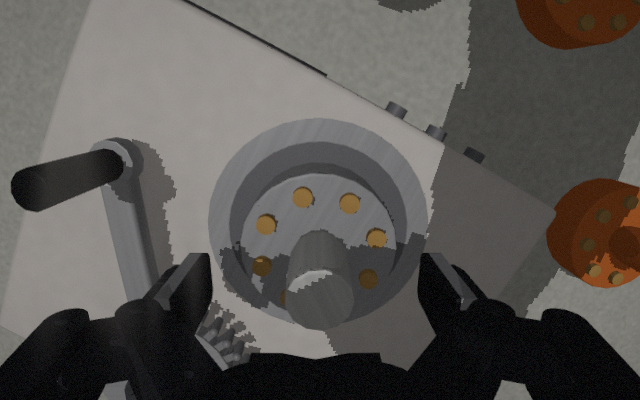

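The knob at (320,290) is centred between the open fingers. Closing.

Request:
step_arm(
  moves=[
    [0,0,0,0,0,0,1],
    [0,0,0,0,0,0,1],
    [0,0,0,0,0,0,1],
    [0,0,0,0,0,0,1],
    [0,0,0,0,0,0,1],
    [0,0,0,0,0,0,1],
    [0,0,0,0,0,0,1],
    [0,0,0,0,0,0,1],
    [0,0,0,0,0,0,1],
  ],
  force=60,
)

```text
time: 4.2
eef_pos: [0.5259, 0.1353, 0.0988]
tcp_rot: [-0.126, 0.992, 0.0, 0.0]
ft_force: [-1.9, 2.4, 6.4]
gripper_width: 0.288
```

Request:
step_arm(
  moves=[
    [0,0,-3,0,0,0,1],
    [0,0,-6,0,0,0,1],
    [0,0,-8,0,0,0,1],
    [0,0,-8,0,0,0,1],
    [0,0,-5,0,0,0,1],
    [0,0,0,0,0,0,1],
  ],
)

```text
time: 4.7
eef_pos: [0.5265, 0.1351, 0.1298]
tcp_rot: [-0.126, 0.992, -0.0, 0.001]
ft_force: [0.7, -0.5, -4.5]
gripper_width: 0.284
```

```bash
python3 - <<'E'
from look import *
s,R,c,p,d,P=look('w3')
print(s['eef_pos'],s['ft_force'],s['moment'],s['gripper_width']*85)
E
```

```text
[0.5265 0.1351 0.1298] [ 0.6671 -0.4614 -4.533 ] [ 0.0406 -0.0613  0.0445] 24.163281154810353
```

View pics/w3.png

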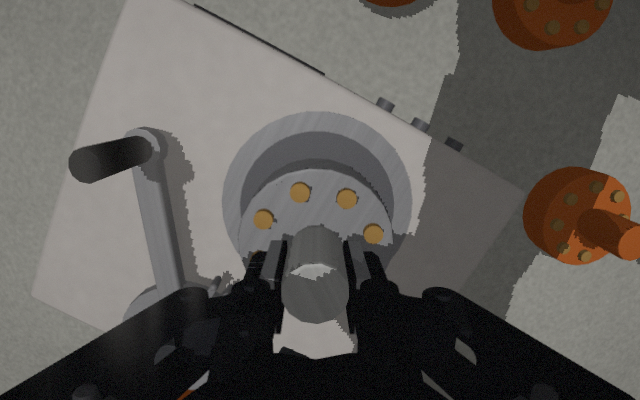

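The jig is held: the opening is about 24 mm and the wrist reads about 4 N of weight. The picture shows it lifted off the platen with the knob at (318,285). Now higher, then over to the tray.

```bash
python3 - <<'E'
from plan import *
rows([.5265,.1351,.215],0,6,1,0)
s,R=cur()
d=R.inv().apply(np.array([.568,-.2835,.215])-np.array([.5265,.1351,.215]))*1000; print(d)
E
```

```text
[[-0.0, -0.0, -14.0, 0, 0, 0.0, 1], [-0.0, -0.0, -15.0, 0, 0, 0.0, 1], [-0.0, -0.0, -14.0, 0, 0, 0.0, 1], [-0.0, -0.0, -14.0, 0, 0, 0.0, 1], [-0.0, -0.0, -15.0, 0, 0, 0.0, 1], [-0.0, -0.0, -14.0, 0, 0, 0.0, 1]]
end [0.5261 0.1351 0.2151] yaw -2.8882259417082885
[  64.7531 -415.6384   -0.0078]
```

Request:
step_arm(
  moves=[
    [0,0,-8,0,0,0,1],
    [0,0,-14,0,0,0,1],
    [0,0,-18,0,0,0,1],
    [0,0,-18,0,0,0,1],
    [0,0,-16,0,0,0,1],
    [0,0,-11,0,0,0,1],
  ],
)

```text
time: 5.25
eef_pos: [0.5259, 0.1351, 0.2151]
tcp_rot: [-0.126, 0.992, -0.0, 0.001]
ft_force: [1.1, 0.3, -4.7]
gripper_width: 0.282
```

Request:
step_arm(
  moves=[
    [1.2,-8,0,0,0,0,1],
    [2.5,-16,0,0,0,0,1],
    [3.4,-22,0,0,0,0,1],
    [3.6,-23.1,0,0,0,0,1],
    [3.6,-23.1,0,0,0,0,1],
    [3.6,-23.1,0,0,0,0,1],
    [3.6,-23.1,0,0,0,0,1],
    [3.6,-23.1,0,0,0,0,1],
    [3.6,-23.1,0,0,0,0,1],
    [3.6,-23.1,0,0,0,0,1],
  ],
)

```text
time: 6.08
eef_pos: [0.5457, -0.0758, 0.2124]
tcp_rot: [-0.126, 0.992, 0.0, -0.001]
ft_force: [0.5, 0.1, -3.5]
gripper_width: 0.286
```

Request:
step_arm(
  moves=[
    [3.6,-23.1,0,0,0,0,1],
    [3.6,-23.1,0,0,0,0,1],
    [3.6,-23.1,0,0,0,0,1],
    [3.6,-23.1,0,0,0,0,1],
    [3.6,-23.1,0,0,0,0,1],
    [3.6,-23.1,0,0,0,0,1],
    [3.6,-23.1,0,0,0,0,1],
    [3.4,-22,0,0,0,0,1],
    [2.5,-16,0,0,0,0,1],
    [1.2,-8,0,0,0,0,1],
  ],
)

```text
time: 6.92
eef_pos: [0.5664, -0.2857, 0.212]
tcp_rot: [-0.125, 0.992, 0.0, -0.001]
ft_force: [0.1, 1.0, -5.6]
gripper_width: 0.285
```

Request:
step_arm(
  moves=[
    [0,0,0,0,0,0,1],
    [0,0,0,0,0,0,1],
    [0,0,0,0,0,0,1],
  ],
)

```text
time: 7.17
eef_pos: [0.5669, -0.2822, 0.213]
tcp_rot: [-0.127, 0.992, 0.0, -0.0]
ft_force: [-0.2, 0.2, -3.9]
gripper_width: 0.284
```

```bash
python3 - <<'E'
from look import *
s,R,c,p,d,P=look('w4')
print(s['eef_pos'],s['ft_force'],s['gripper_width']*85)
x,y,z=np.moveaxis(P,-1,0)
m=(d>0)&(z>.019)&(z<.026)&(x>.47)&(x<.67)&(y>-.39)&(y<-.19)
print(m.sum(),cv2.minAreaRect((P[m][:,:2]*1000).astype(np.float32)),np.ptp(P[m],0))
E
```

```text
[ 0.5669 -0.2822  0.213 ] [-0.1739  0.2104 -3.9166] 24.130970537137504
1756 ((551.18896484375, -288.67816162109375), (92.01251220703125, 130.86239624023438), 15.078309059143066) [0.1224 0.1474 0.0054]
```

View pics/w4.png

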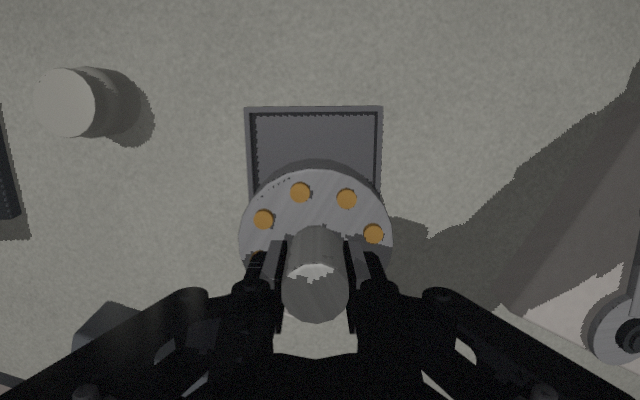

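The jig is held over the tray. The tray's front edge is at row 107, columns 245 to 383, which puts the tray centre at about (0.569,-0.284). Descending.

Request:
step_arm(
  moves=[
    [-0.8,-1,10,0,0,0,1],
    [-0.8,-0.9,20,0,0,0,1],
    [0,0,25,0,0,0,1],
    [0,0,25,0,0,0,1],
    [0,0,25,0,0,0,1],
    [0,0,20,0,0,0,1],
    [0,0,14,0,0,0,1],
    [0,0,8,0,0,0,1],
    [0,0,5,0,0,0,1],
    [0,0,0,0,0,0,1],
  ],
)

```text
time: 8.05
eef_pos: [0.5689, -0.2841, 0.0605]
tcp_rot: [-0.127, 0.992, 0.0, -0.0]
ft_force: [-0.2, -0.1, -4.0]
gripper_width: 0.286
```

Request:
step_arm(
  moves=[
    [0,0,3,0,0,0,1],
    [0,0,2,0,0,0,1],
    [0,0,1,0,0,0,1],
    [0,0,1,0,0,0,1],
    [0,0,0,0,0,0,1],
  ],
)

```text
time: 8.47
eef_pos: [0.5693, -0.2848, 0.0545]
tcp_rot: [-0.126, 0.992, -0.0, 0.0]
ft_force: [0.1, 0.3, -4.4]
gripper_width: 0.286
```

Request:
step_arm(
  moves=[
    [0,0,2,0,0,0,1],
    [0,0,1,0,0,0,1],
    [0,0,1,0,0,0,1],
    [0,0,0,0,0,0,1],
    [0,0,0,0,0,0,1],
  ],
)

```text
time: 8.88
eef_pos: [0.5692, -0.2847, 0.0502]
tcp_rot: [-0.126, 0.992, 0.0, -0.0]
ft_force: [0.9, 0.3, -5.1]
gripper_width: 0.288
```

Request:
step_arm(
  moves=[
    [0,0,1,0,0,0,1],
    [0,0,1,0,0,0,1],
    [0,0,0,0,0,0,1],
    [0,0,0,0,0,0,1],
  ],
)

```text
time: 9.22
eef_pos: [0.5694, -0.2847, 0.0489]
tcp_rot: [-0.126, 0.992, -0.0, 0.0]
ft_force: [-2.9, 1.7, 3.4]
gripper_width: 0.281
```

Contact at TCP z 0.049: the force turned from -5 N to +3 N. Release.

Request:
step_arm(
  moves=[
    [0,0,0,0,0,0,0.3],
    [0,0,0,0,0,0,0.2],
    [0,0,0,0,0,0,0],
    [0,0,0,0,0,0,-0.5],
    [0,0,0,0,0,0,-1],
    [0,0,0,0,0,0,-1],
    [0,0,0,0,0,0,-1],
    [0,0,0,0,0,0,-1],
  ],
)

```text
time: 9.88
eef_pos: [0.5693, -0.2847, 0.0483]
tcp_rot: [-0.126, 0.992, -0.0, 0.0]
ft_force: [0.1, 0.6, 0.5]
gripper_width: 0.997
```

Request:
step_arm(
  moves=[
    [0,0,-10,0,0,0,-1],
    [0,0,-20,0,0,0,-1],
    [0,0,-30,0,0,0,-1],
    [0,0,-35,0,0,0,-1],
    [0,0,-35,0,0,0,-1],
    [0,0,-20,0,0,0,-1],
    [0,0,-10,0,0,0,-1],
    [0,0,0,0,0,0,-1],
  ],
)

```text
time: 10.55
eef_pos: [0.5703, -0.2854, 0.2112]
tcp_rot: [-0.126, 0.992, -0.001, 0.002]
ft_force: [0.2, -0.3, -0.3]
gripper_width: 1.001
```

```bash
python3 - <<'E'
from look import *
s,R,c,p,d,P=look('w5')
print(s['eef_pos'],s['ft_force'],s['gripper_width']*85)
x,y,z=np.moveaxis(P,-1,0)
m=(d>0)&(z>.030)&(z<.037)&(x>.5)&(x<.64)&(y>-.36)&(y<-.2)
q=P[m]; A=np.c_[q[:,:2]-q[:,:2].mean(0),np.ones(len(q))]; print(m.sum(),np.linalg.lstsq(A,q[:,2],rcond=None)[0],cv2.minEnclosingCircle((q[:,:2]*1000).astype(np.float32)))
m=(d>0)&(z>.07)&(z<.09)&(x>.5)&(x<.64)&(y>-.36)&(y<-.2)
q=P[m];print(m.sum(),np.median(q,0),q[:,2].max())
E
```

```text
[ 0.5703 -0.2854  0.2112] [ 0.2159 -0.2943 -0.3456] 85.05332761916954
3439 [-0.0001 -0.0005  0.0348] ((568.8834228515625, -285.80426025390625), 37.83583450317383)
809 [ 0.5676 -0.2861  0.0797] 0.0815426003891353
```

View pics/w5.png

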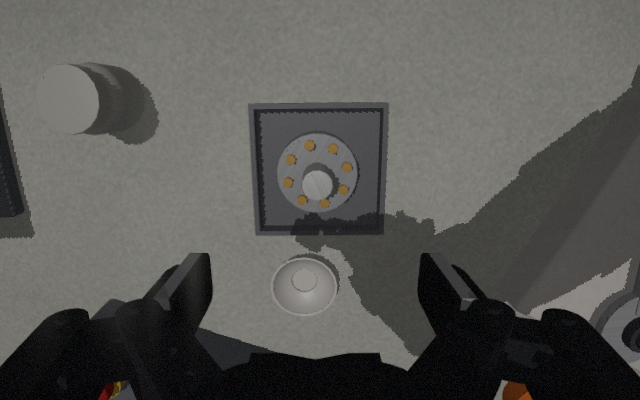

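The jig lies flat (tilt under 0.001) in the middle of the tray at about (318,172). Its top is at 34.8 mm, which matches the floor plus 30 mm. Next is the lever post.

```bash
python3 - <<'E'
from plan import *
s,R=cur()
rows([.510,.0283,.20],0,14,-1,1)
E
```

```text
[[-1.5, 22.7, 0.6, 0, 0, 0.0, -1], [-1.5, 22.7, 0.6, 0, 0, 0.0, -1], [-1.5, 22.8, 0.6, 0, 0, 0.0, -1], [-1.5, 22.7, 0.6, 0, 0, 0.0, -1], [-1.5, 22.7, 0.7, 0, 0, 0.0, -1], [-1.5, 22.7, 0.6, 0, 0, 0.0, -1], [-1.4, 22.8, 0.6, 0, 0, 0.0, -1], [-1.5, 22.7, 0.6, 0, 0, 0.0, -1], [-1.5, 22.7, 0.6, 0, 0, 0.0, -1], [-1.5, 22.7, 0.6, 0, 0, 0.0, -1]]
[[-1.5, 22.8, 0.6, 0, 0, 0.0, -1], [-1.5, 22.7, 0.6, 0, 0, 0.0, -1], [-1.5, 22.7, 0.7, 0, 0, 0.0, -1], [-1.5, 22.7, 0.6, 0, 0, 0.0, -1]]
end [0.51   0.0283 0.2   ] yaw -2.8881744334104757
```

Request:
step_arm(
  moves=[
    [-1.5,22.7,0.6,0,0,0,-1],
    [-1.5,22.7,0.6,0,0,0,-1],
    [-1.5,22.8,0.6,0,0,0,-1],
    [-1.5,22.7,0.6,0,0,0,-1],
    [-1.5,22.7,0.7,0,0,0,-1],
    [-1.5,22.7,0.6,0,0,0,-1],
    [-1.4,22.8,0.6,0,0,0,-1],
    [-1.5,22.7,0.6,0,0,0,-1],
    [-1.5,22.7,0.6,0,0,0,-1],
    [-1.5,22.7,0.6,0,0,0,-1],
  ],
)

```text
time: 11.43
eef_pos: [0.5251, -0.0596, 0.2]
tcp_rot: [-0.126, 0.992, 0.001, -0.002]
ft_force: [-0.7, -0.2, 0.1]
gripper_width: 1.003
```

Request:
step_arm(
  moves=[
    [-1.5,22.8,0.6,0,0,0,-1],
    [-1.5,22.7,0.6,0,0,0,-1],
    [-1.5,22.7,0.7,0,0,0,-1],
    [-1.5,22.7,0.6,0,0,0,-1],
    [0,0,0,0,0,0,-1],
    [0,0,0,0,0,0,-1],
  ],
)

```text
time: 11.93
eef_pos: [0.5084, 0.0293, 0.1981]
tcp_rot: [-0.127, 0.992, 0.0, -0.001]
ft_force: [0.6, -0.7, -0.8]
gripper_width: 1.001
```

```bash
python3 - <<'E'
from look import *
s,R,c,p,d,P=look('w6')
print(s['eef_pos'],s['ft_force'])
x,y,z=np.moveaxis(P,-1,0)
for lo,hi in((.125,.135),(.09,.098),(.1,.125)):
    m=(d>0)&(z>lo)&(z<hi)&(x>.45)&(x<.7)&(y>-.05)&(y<.2)
    nl,lab,st,ce=cv2.connectedComponentsWithStats(m.astype(np.uint8))
    for i in range(1,nl):
        if st[i,4]>=60:
            q=P[lab==i];r=cv2.minEnclosingCircle((q[:,:2]*1000).astype(np.float32));print(lo,st[i,4],ce[i].round(),np.median(q,0),r)
rows([.510,.0283,.093],0,5,-1,1)
E
```

```text
[0.5084 0.0293 0.1981] [ 0.5683 -0.7277 -0.7679]
0.125 486 [313. 213.] [0.5096 0.0278 0.1298] ((510.2985534667969, 27.778905868530273), 7.934098243713379)
0.09 566 [323. 346.] [0.6318 0.0676 0.0946] ((636.0020751953125, 68.00411987304688), 14.094592094421387)
0.1 209 [313. 198.] [0.5039 0.0259 0.1134] ((510.1978454589844, 27.838809967041016), 7.94448709487915)
[[-0.2, -0.1, 21.1, 0, 0, 0.0, -1], [-0.3, -0.1, 21.0, 0, 0, 0.0, -1], [-0.2, -0.1, 21.1, 0, 0, 0.0, -1], [-0.3, -0.2, 21.1, 0, 0, 0.0, -1], [-0.2, -0.1, 21.0, 0, 0, 0.0, -1]]
end [0.51   0.0283 0.093 ] yaw -2.8872800718585916
```

View pics/w6.png

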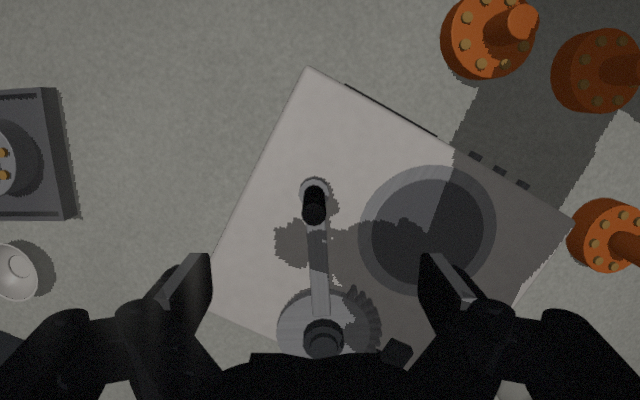

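The post at (313,213) is between the fingers, at world (0.510, 0.028). Descending and closing.

Request:
step_arm(
  moves=[
    [-0.4,-0.1,15,0,0,0,-1],
    [-0.4,-0.2,22,0,0,0,-1],
    [-0.4,-0.2,25,0,0,0,-1],
    [0,-0.2,22,0,0,0,-1],
    [0,-0.2,14,0,0,0,-1],
    [0,0,7,0,0,0,-1],
    [0,0,0,0,0,0,-1],
    [0,0,0,0,0,0,-1],
  ],
)

```text
time: 12.65
eef_pos: [0.5112, 0.0273, 0.0947]
tcp_rot: [-0.126, 0.992, 0.0, -0.0]
ft_force: [0.5, -0.3, -0.1]
gripper_width: 0.994
```

```bash
python3 - <<'E'
from look import *
s,R,c,p,d,P=look('w7')
print(s['eef_pos'],s['ft_force'])
E
```

```text
[0.5112 0.0273 0.0947] [ 0.4652 -0.284  -0.1273]
```

View pics/w7.png

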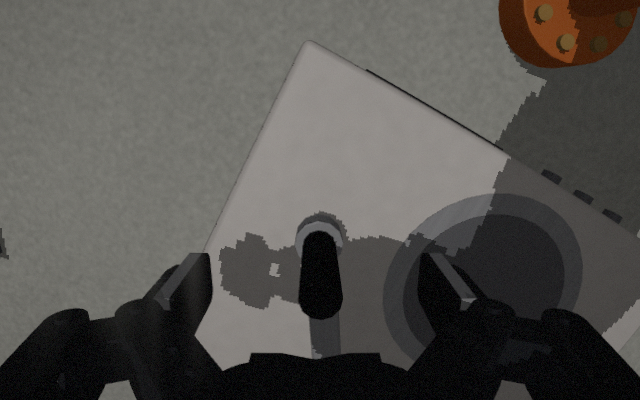

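Request:
step_arm(
  moves=[
    [0,0,0,0,0,0,1],
    [0,0,0,0,0,0,1],
    [0,0,0,0,0,0,1],
    [0,0,0,0,0,0,1],
    [0,0,0,0,0,0,1],
    [0,0,0,0,0,0,1],
    [0,0,0,0,0,0,1],
    [0,0,0,0,0,0,1],
    [0,0,0,0,0,0,1],
    [0,0,0,0,0,0,1],
  ],
  force=50,
)

```text
time: 13.53
eef_pos: [0.5109, 0.0288, 0.095]
tcp_rot: [-0.127, 0.992, 0.001, 0.0]
ft_force: [-2.2, 4.5, 4.5]
gripper_width: 0.171
```

```bash
cat > arc.py <<'E'
from plan import *
pv=np.array([.6337,.0684])
def joint(p):
    a=np.arctan2(p[1]-pv[1],p[0]-pv[0])%(2*np.pi); return a
def arc(p,R,th0,dth,n,r=.13):
    out=[];q=p.copy(); tz=round(np.rad2deg(dth)/n,2)
    for i in range(n):
        th=th0-dth*(i+1)/n
        w=np.array([pv[0]+r*np.cos(th),pv[1]+r*np.sin(th),p[2]])
        d=np.round(R.inv().apply(w-q)*1000,1); out.append([*d.tolist(),0,0,tz,1]); q=q+R.apply(d/1000); R=R*Ro.from_rotvec([0,0,np.deg2rad(tz)])
    print(json.dumps(out)); print('end',q,np.rad2deg(yaw(R.as_matrix())))
E
python3 - <<'E'
from arc import *
s,R=cur();p=s['eef_pos'];print(p,s['ft_force'],s['gripper_width']*85,joint(p)-np.pi,np.hypot(*(p[:2]-pv)),s['q'])
arc(p,R,joint(p),.2,6,np.hypot(*(p[:2]-pv)))
E
```

```text
[0.5109 0.0288 0.095 ] [-2.2338  4.5136  4.4688] 14.55114699281007 0.31169926165400685 0.12897996716428173 [-0.0876  0.3873 -0.4022  0.7816  0.0017 -0.3418]
[[0.2, 4.3, 0.0, 0, 0, 1.91, 1], [0.2, 4.3, 0.0, 0, 0, 1.91, 1], [0.1, 4.3, 0.0, 0, 0, 1.91, 1], [0.2, 4.3, 0.0, 0, 0, 1.91, 1], [0.2, 4.3, 0.0, 0, 0, 1.91, 1], [0.2, 4.3, 0.0, 0, 0, 1.91, 1]]
end [0.5055 0.054  0.095 ] -176.90042716960895
```

The post is gripped (opening about 14.5 mm, the same small offset the knob showed). Advancing the first click.

Request:
step_arm(
  moves=[
    [0.2,4.3,0,0,0,1.91,1],
    [0.2,4.3,0,0,0,1.91,1],
    [0.1,4.3,0,0,0,1.91,1],
    [0.2,4.3,0,0,0,1.91,1],
    [0.2,4.3,0,0,0,1.91,1],
    [0.2,4.3,0,0,0,1.91,1],
    [0,0,0,0,0,0,1],
    [0,0,0,0,0,0,1],
  ],
)

```text
time: 14.2
eef_pos: [0.5056, 0.0525, 0.095]
tcp_rot: [-0.027, 1.0, -0.001, -0.0]
ft_force: [-2.3, -4.7, 6.3]
gripper_width: 0.172
```

```bash
python3 - <<'E'
from arc import *
s,R=cur();p=s['eef_pos'];print(p,s['ft_force'],s['gripper_width']*85,np.pi+.314-joint(p),np.hypot(*(p[:2]-pv)),s['q'])
r=np.array([p[0]-pv[0],p[1]-pv[1]]);r/=np.linalg.norm(r);print('tangential, radial F',s['ft_force'][:2]@[r[1],-r[0]],s['ft_force'][:2]@r)
arc(p,R,joint(p),.2,6,np.hypot(*(p[:2]-pv)))
E
```

```text
[0.5056 0.0525 0.095 ] [-2.2767 -4.7072  6.2603] 14.620862078533795 0.19059299222447335 0.1291023356613571 [-0.0394  0.3817 -0.4112  0.778  -0.0016 -0.0939]
tangential, radial F -4.391158159347237 2.8388027338740254
[[0.2, 4.3, -0.0, 0, 0, 1.91, 1], [0.2, 4.3, -0.0, 0, 0, 1.91, 1], [0.3, 4.3, -0.0, 0, 0, 1.91, 1], [0.2, 4.3, -0.0, 0, 0, 1.91, 1], [0.2, 4.3, -0.0, 0, 0, 1.91, 1], [0.2, 4.3, -0.0, 0, 0, 1.91, 1]]
end [0.505  0.0783 0.095 ] 171.66152206384217
```

Request:
step_arm(
  moves=[
    [0.2,4.4,0,0,0,1.91,1],
    [0.2,4.4,0,0,0,1.91,1],
    [0.2,4.4,0,0,0,1.91,1],
    [0.2,4.4,0,0,0,1.91,1],
    [0.2,4.4,0,0,0,1.91,1],
    [0.2,4.4,0,0,0,1.91,1],
    [0,0,0,0,0,0,1],
    [0,0,0,0,0,0,1],
  ],
)

```text
time: 14.87
eef_pos: [0.5048, 0.079, 0.0949]
tcp_rot: [0.073, 0.997, -0.001, -0.0]
ft_force: [-3.7, -4.5, 7.3]
gripper_width: 0.172
```

Request:
step_arm(
  moves=[
    [0.2,4.3,0,0,0,1.91,1],
    [0.2,4.3,0,0,0,1.91,1],
    [0.2,4.3,0,0,0,1.91,1],
    [0.2,4.3,0,0,0,1.91,1],
    [0.2,4.3,0,0,0,1.91,1],
    [0.2,4.3,0,0,0,1.91,1],
    [0,0,0,0,0,0,1],
    [0,0,0,0,0,0,1],
  ],
)

```text
time: 15.53
eef_pos: [0.5093, 0.1044, 0.0949]
tcp_rot: [0.172, 0.985, -0.001, -0.001]
ft_force: [-4.4, -3.8, 8.6]
gripper_width: 0.172
```

```bash
cat > chk.py <<'E'
from arc import *
s,R=cur();p=s['eef_pos'];j=np.pi+.314-joint(p);print(p,s['ft_force'],s['gripper_width']*85,'joint',j,np.hypot(*(p[:2]-pv)))
r=np.array([p[0]-pv[0],p[1]-pv[1]]);r/=np.linalg.norm(r);print('tangential, radial F',s['ft_force'][:2]@[r[1],-r[0]],s['ft_force'][:2]@r)
arc(p,R,joint(p),.8-j,6,.1295)
E
python3 chk.py
```

```text
[0.5093 0.1044 0.0949] [-4.3585 -3.7955  8.6192] 14.602123433854343 joint 0.5959014318631644 0.12956106660263111
tangential, radial F -4.858094789707378 3.1305984858048843
[[0.1, 4.4, -0.0, 0, 0, 1.95, 1], [0.2, 4.4, -0.0, 0, 0, 1.95, 1], [0.3, 4.4, -0.0, 0, 0, 1.95, 1], [0.2, 4.4, -0.0, 0, 0, 1.95, 1], [0.2, 4.4, -0.0, 0, 0, 1.95, 1], [0.2, 4.4, -0.0, 0, 0, 1.95, 1]]
end [0.5192 0.1289 0.0949] 148.51482417551443
```

Request:
step_arm(
  moves=[
    [0.1,4.4,0,0,0,1.95,1],
    [0.2,4.4,0,0,0,1.95,1],
    [0.3,4.4,0,0,0,1.95,1],
    [0.2,4.4,0,0,0,1.95,1],
    [0.2,4.4,0,0,0,1.95,1],
    [0.2,4.4,0,0,0,1.95,1],
    [0,0,0,0,0,0,1],
    [0,0,0,0,0,0,1],
    [0,0,0,0,0,0,1],
  ],
)

```text
time: 16.28
eef_pos: [0.5189, 0.129, 0.0949]
tcp_rot: [0.271, 0.963, -0.0, -0.001]
ft_force: [-6.6, -3.2, 8.7]
gripper_width: 0.173
```

```bash
python3 chk.py; python3 - <<'E'
from look import *
s,R,c,p,d,P=look('w8')
for n in('top','side'):
    p2,d2=camera(n); np.savez(n+'1',p=p2,d=d2); cv2.imwrite(f'pics/{n}1.png',p2[:,:,::-1])
x,y,z=np.moveaxis(P,-1,0)
m=(d>0)&(z>.126)&(z<.134)&(x>.45)&(x<.6)&(y>.05)&(y<.2); q=P[m]; print('post top',m.sum(),np.median(q,0) if m.any() else '')
E
```

```text
[0.5189 0.129  0.0949] [-6.5506 -3.1952  8.6978] 14.711436556642479 joint 0.7995685106420685 0.12978141083801592
tangential, radial F -5.883099267542986 4.302139406578727
[[-0.3, 0.0, -0.0, 0, 0, 0.0, 1], [0.0, 0.0, -0.0, 0, 0, 0.0, 1], [0.0, 0.0, -0.0, 0, 0, 0.0, 1], [0.0, 0.1, -0.0, 0, 0, 0.0, 1], [0.0, -0.0, -0.0, 0, 0, 0.0, 1], [0.0, -0.0, -0.0, 0, 0, 0.0, 1]]
end [0.5192 0.1289 0.0949] 148.52341431808554
post top 2619 [0.517  0.1294 0.1302]
```

View pics/w8.png

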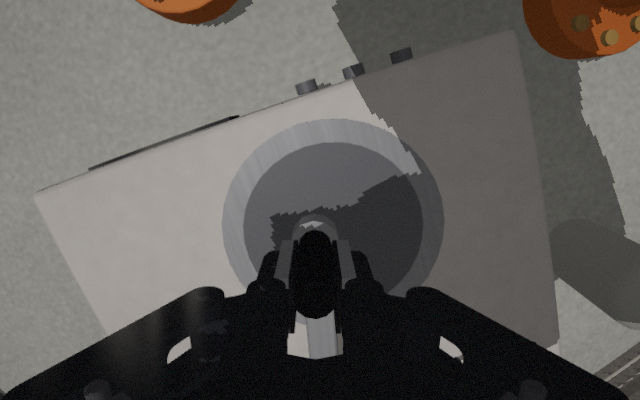

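View pics/side1.png

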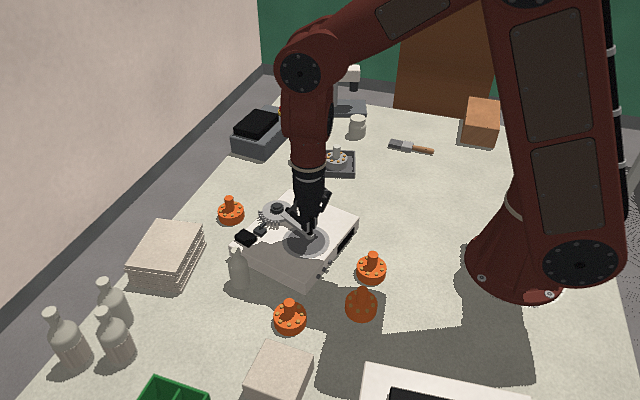

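View pics/top1.png

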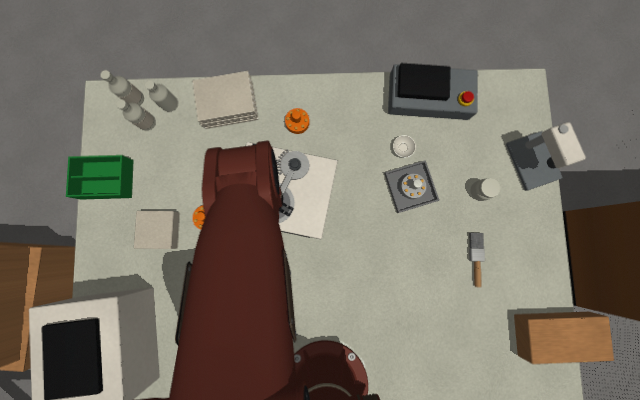

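The views show the post at (315,265) held between the fingers over the platen. The jig lies in the tray at top (412,185), and the bystanders are where they were. A short hold to check it is steady, then I hand in.

Request:
step_arm(
  moves=[
    [0,0,0,0,0,0,1],
    [0,0,0,0,0,0,1],
    [0,0,0,0,0,0,1],
    [0,0,0,0,0,0,1],
    [0,0,0,0,0,0,1],
    [0,0,0,0,0,0,1],
    [0,0,0,0,0,0,1],
    [0,0,0,0,0,0,1],
    [0,0,0,0,0,0,1],
    [0,0,0,0,0,0,1],
  ],
)

```text
time: 17.27
eef_pos: [0.5189, 0.1289, 0.0949]
tcp_rot: [0.271, 0.962, -0.001, -0.001]
ft_force: [-5.7, -2.6, 9.1]
gripper_width: 0.173
```

```bash
python3 chk.py | head -2; python3 - <<'E'
from station import *
print(finish_job())
E
```

```text
[0.5189 0.1289 0.0949] [-5.7238 -2.5557  9.0755] 14.740543394026526 joint 0.798850062637475 0.12980000827703755
tangential, radial F -4.928813314546529 3.872938550323783
the job is handed in; nothing more can be done
None
```

I lifted the steel jig off the platen and set it down in the grey tray. I then gripped the load lever by its post, advanced it four clicks and handed the job in at about 17 s, still holding it.

- **Jig:** it sits near the middle of the tray. A plane fit to its top showed no tilt, at 34.8 mm, as expected for the 5 mm floor plus the 30 mm puck.
- **Lever:** the angle was about 0.80 rad from the tool position and also from the post's position in the wrist picture. Click four is centred at 0.8, and the highest reading was 0.80, so the fifth tooth at 0.9 was never approached.
- **Hold:** over a further 0.8 s hold the lever did not move, and the spring pushed back with about 5 N. The wrist also read about 9 N upward and 4 N along the lever, well under the limits.
- **Disagreement:** the side camera put things 3–4 mm away from where the top and wrist cameras did, so I went by the wrist camera. The gripper opening read about 1.5–2 mm under the true diameter on both grasps.
- **Bystanders:** in the last top and side views, those in sight look unmoved. I only judged this by eye, and the arm hid the bottle and the case from the top camera.

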